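Probe the contacts of the lighting control box

TASK

Check the lighting control box: lift the test probe out of its holder and, with its steel tip, gently press in the brass contact on the yellow plate, then the blue one, then the green one, each by about half its travel for about half a second, reaching in at a slant under the open clear cover. Never touch the red plate or its contact, leave the things round about where they are, and finally stand the probe back in its holder, fully home, and let go.

Things in the scene. Friction and masses are not known exactly. Their poses are not given: they have to be found in the camera images.
- control_box: white lighting control box, 100 x 140 x 30 mm, fixed on a dark metal stand; its face rises away from its front at 25 degrees to the horizontal. Origin on the worktop under its middle; -x points to its front (roughly to the robot), y across its width, z up. The outward direction of the face and of the contact axes is (-0.423, 0, 0.906) in this frame.
- cover_edge (a point): middle of the free edge of the fixed clear plastic cover, 136 mm wide, 3 mm thick, that stands open along the upper edge of the box's face, square to the face and 85 mm long. It leans out over the contacts and blocks the way straight down to them; its near side is 21 mm upslope of the contact axes.
- probe: loose straight test probe, about 60 g, standing in the holder. Origin on its axis at the underside of the round black finger guard (28 mm across, 4 mm thick), which rests on the holder's mouth; z up. Orange square grip with dark bands, 16 x 16 mm, sides along x and y, from 4 to 74 mm above the origin. Below: shaft 8 mm thick for 50 mm, then a steel needle 5 mm thick to 65 mm.
- probe_tip (a point): round steel end of the probe's needle, 65 mm below the guard's underside on the axis.
- holder: fixed round grey holder, 52 mm across and 80 mm high on a dark foot 72 mm across; upright bore 18 mm wide and 74 mm deep, open at the top. Origin under its middle on the worktop.
- holder_mouth (a point): centre of the holder's mouth, at its top, 80 mm above the worktop.
- module_yellow: yellow plate, 27 mm wide, 66 mm along the slope, one of four side by side in any order (29 mm apart) on the face of the control box. Fixed to the box, axes parallel to the box's. Origin: on the plate's upper surface, at the axis of its contact, 102 mm above the worktop.
- face_yellow (a point): middle of the flat outer end of the brass contact of the yellow plate, 12 mm across, standing 8 mm out of the plate along (-0.423, 0, 0.906) in the box's frame; moves in with the contact.
- contact_yellow (a joint): how far the sprung brass contact of the yellow plate is pressed in, m: 0 out (rest), 0.005 at its stop. It takes 1.2 N to start it and 4.2 N to press it to the stop, and it springs back.
- module_blue: blue plate, 27 mm wide, 66 mm along the slope, one of four side by side in any order (29 mm apart) on the face of the control box. Fixed to the box, axes parallel to the box's. Origin: on the plate's upper surface, at the axis of its contact, 102 mm above the worktop.
- face_blue (a point): middle of the flat outer end of the brass contact of the blue plate, 12 mm across, standing 8 mm out of the plate along (-0.423, 0, 0.906) in the box's frame; moves in with the contact.
- contact_blue (a joint): how far the sprung brass contact of the blue plate is pressed in, m: 0 out (rest), 0.005 at its stop. It takes 1.2 N to start it and 4.2 N to press it to the stop, and it springs back.
- module_green: green plate, 27 mm wide, 66 mm along the slope, one of four side by side in any order (29 mm apart) on the face of the control box. Fixed to the box, axes parallel to the box's. Origin: on the plate's upper surface, at the axis of its contact, 102 mm above the worktop.
- face_green (a point): middle of the flat outer end of the brass contact of the green plate, 12 mm across, standing 8 mm out of the plate along (-0.423, 0, 0.906) in the box's frame; moves in with the contact.
- contact_green (a joint): how far the sprung brass contact of the green plate is pressed in, m: 0 out (rest), 0.005 at its stop. It takes 1.2 N to start it and 4.2 N to press it to the stop, and it springs back.
- module_red: red plate, 27 mm wide, 66 mm along the slope, one of four side by side in any order (29 mm apart) on the face of the control box. Fixed to the box, axes parallel to the box's. Origin: on the plate's upper surface, at the axis of its contact, 102 mm above the worktop.
- face_red (a point): middle of the flat outer end of the brass contact of the red plate, 12 mm across, standing 8 mm out of the plate along (-0.423, 0, 0.906) in the box's frame; moves in with the contact.
- contact_red (a joint): how far the sprung brass contact of the red plate is pressed in, m: 0 out (rest), 0.005 at its stop. It takes 1.2 N to start it and 4.2 N to press it to the stop, and it springs back.
- spice_jar: small jar with white lid and green label, 48 mm across, 88 mm high, origin under its middle; bystander.
- bean_tin: red food tin, 75 mm across, 58 mm high, origin under its middle; bystander.
- onion: red onion, about 83 mm across; origin under its middle; bystander.
- can_opener: can opener with dark green handle, 174 x 41 x 20 mm, lying on the worktop; bystander.

How it is judged:
By the outcome, as a careful person would: the job done as asked, in the order asked, and still so for the second after the job is handed in, with the robot touching nothing.
It also fails if it takes over 64 s, if anything falls off the work surface, if the arm or the gripper's body presses on something with over 40 N, if the wrist force passes 120 N, or if a joint passes its speed limit or range.

ROBOT

A 6-joint arm with a two-finger parallel gripper is mounted at the origin on a cart in front of the work surface, level with it; the furniture and walls round the work are solid. World frame = base frame: x ahead of the robot, y to its left, z up, the work surface at z = 0. Lengths are in m, angles in rad, forces in N, time in s.
With the tool pointing down it reaches from about 0.3 to 0.85 m from the base axis. Payload 5.4 kg.
Tool frame: the origin (TCP) lies midway between the tips of the shut fingers; the grasp point (between the pads) lies 19 mm behind it; z points along the fingers, y is the line along which they close (so a half turn about z gives the same grasp; the last joint's range is limited). The gripper opens to 85 mm and grips with 20 to 120 N. Pads are 22 mm wide; open, the fingers measure 114 mm over their backs; the gripper's body (76 mm by 85 mm) begins 54 mm behind the grasp point. The pads swing forward as they close: fully open they stand 13 mm farther back than shut.
Start: joints at [0.938, 0.158, 1.597, -0, 1.386, -0.21], TCP at [0.236, 0.524, 0.231] pointing down, gripper open.
Joint ranges: [-2.91, 2.91], [-0.94, 2.29], [0.18, 2.7], [-1.29, 4.43], [0.17, 2.64], [-3, 3]. Speed limits (rad/s): [2.57, 2.57, 3.14, 3.14, 3.14, 3.14].

INTERFACE

Orientations are given as a rotation vector (axis times angle).
In Python, from rig import get_obs, eyes, job gives the robot as it stands.
- The arm moves only by the shell command python3 -m handwheel 'ROWS' [FORCE]. ROWS is text: rows parted by semicolons, each of 7 numbers parted by spaces: the shift along the tool's x, y, z in m, then the turn, a rotation vector about the tool's x, y, z in rad, then the gripper command: -1 is shut, 1 is fully open, values between are in proportion. A call has 1 to 20 rows; each row shifts and turns the commanded pose from where the row before left it, along the tool's axes as they then stand; what a row does not reach is not made up. A row lasts 1/12 s, in which the tool goes at most 41.7 mm and 7.16 degrees, less where a joint would pass 70% of its speed; a pose out of reach is approached as far as the arm can. A call is refused whole if a number of a shift passes 0.0417 or a number of a turn 0.125, either way. A call with a gripper value outside its range is refused whole. The fingers move at their own pace and stop on an object; FORCE is the grip in N (left out, the last holds). Time passes only in rows, so rows that do not move let the fingers close. It gives the time, the measured TCP pose, the force, the opening and the grip force at its end, in the units of the state.
- get_obs(): the state, without advancing time (a new reading comes with each control period).
- eyes.snapshot(name): name is "side" or "top" or "wrist"; returns the picture (480x640x3 uint8, blue, green, red); there is no depth.
- eyes.camera_params(name): a dict with "intrinsics" (3x3 intrinsics, pixels), "cam_to_world" (4x4, takes a point from camera to world coordinates); the wrist camera has in their place "mount" (4x4, takes a point from camera to tool coordinates, whose origin is the TCP and whose axes are the flange's). Camera axes: x right, y up, looking along -z (the intrinsics and any distortion apply to the point x, -y, -z); pixel columns grow to the right and rows downward; lengths in m; the calibration is good to about 2 mm. A picture is of the moment at which its call begins: read the wrist's pose just before it. camera_params takes no time and is no camera call.
- job.hand_in(): hands the job in; it is judged then, once.
The state is a dict: "time_s": time; "joints": joint angles; "joint_vel": joint speeds; "joint_torque": joint torques, N m; "tcp_pos": TCP position; "eef_rot": TCP orientation; "force": force on the tool from outside, world axes, zero at the start; "moment": the same for the moment, N m; "opening": finger opening in m; "finger_force": force on a finger pad.
Only numpy, scipy, OpenCV 4.12 (cv2) and the standard library are available. Lean on these libraries where they do the work, as an engineer would, in place of code of your own. Each camera call takes 0.05 s, during which the arm holds its last target. There are 200 camera calls.

## Working session

There is one attempt and no reset: what is moved stays moved. The work goes in short steps, Python scripts to look and compute and a shell command to move; the robot and the scene stay as the last step left them, time stands still between calls to the robot, and variables do not carry over. Pictures are saved under pics/ and viewed, at most 10 in all, crops included, and the job is handed in when it is done.

```bash
ls; mkdir -p pics; python3 - <<'E'
from rig import get_obs, eyes
import cv2,numpy as np
o=get_obs();print({k:np.round(v,3) for k,v in o.items()})
for n in("side","top","wrist"):
    cv2.imwrite(f"pics/{n}0.png",eyes.snapshot(n)); p=eyes.camera_params(n)
    print(n,{k:np.round(v,3).tolist() if not isinstance(v,str) else v for k,v in p.items()})
E
```

```text
pics
{'time_s': np.float64(0.0), 'joints': array([ 0.938,  0.159,  1.598, -0.   ,  1.386, -0.21 ]), 'joint_vel': array([-0.   , -0.001, -0.001, -0.   , -0.   , -0.001]), 'joint_torque': array([ 2.0000e-03, -3.9599e+01, -3.3144e+01,  0.0000e+00,  8.0000e-03,
        0.0000e+00]), 'tcp_pos': array([0.236, 0.524, 0.23 ]), 'eef_rot': array([-6.590e-01, -3.071e+00,  3.000e-03]), 'force': array([ 0.147, -0.174, -0.039]), 'moment': array([ 0.058,  0.008, -0.005]), 'finger_force': np.float64(0.0), 'opening': np.float64(0.085)}
side {'intrinsics': [[583.859, 0.0, 311.467], [0.0, 583.859, 243.71], [0.0, 0.0, 1.0]], 'cam_to_world': [[0.922, 0.298, -0.246, 0.215], [-0.386, 0.727, -0.567, -0.746], [0.01, 0.618, 0.786, 1.169], [0.0, 0.0, 0.0, 1.0]]}
top {'intrinsics': [[548.55, 0.0, 318.091], [0.0, 548.55, 238.236], [0.0, 0.0, 1.0]], 'cam_to_world': [[-0.014, 0.993, -0.116, 0.356], [-1.0, -0.016, -0.011, 0.012], [-0.013, 0.116, 0.993, 1.473], [0.0, 0.0, 0.0, 1.0]]}
wrist {'intrinsics': [[334.563, 0.0, 318.95], [0.0, 334.563, 239.702], [0.0, 0.0, 1.0]], 'mount': [[-0.001, 0.958, 0.288, 0.073], [1.0, 0.001, -0.0, 0.001], [-0.001, 0.288, -0.958, -0.144], [0.0, 0.0, 0.0, 1.0]]}
```

View pics/side0.png

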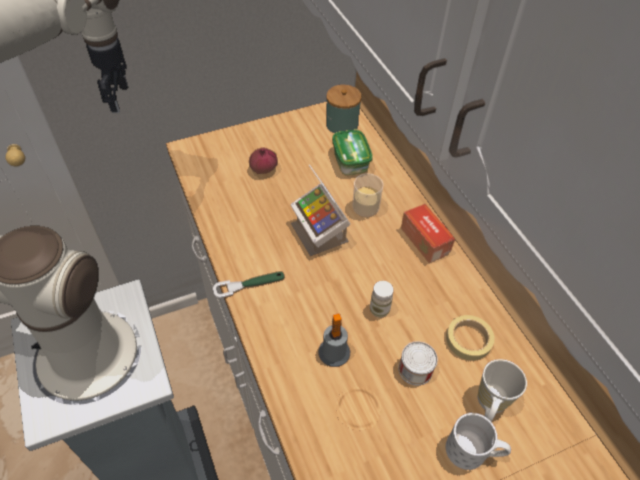

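View pics/top0.png

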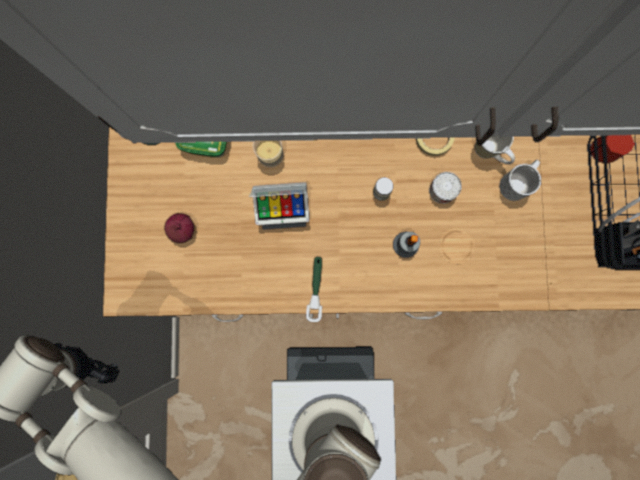

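```bash
python3 - <<'E'
import cv2,numpy as np
t=cv2.imread("pics/top0.png");s=cv2.imread("pics/side0.png")
c=lambda i,x,y,w,h,f:cv2.resize(i[y:y+h,x:x+w],None,fx=f,fy=f,interpolation=cv2.INTER_CUBIC)
a=np.hstack([c(t,245,175,80,60,5),c(s,285,170,80,60,5)])
b=np.hstack([c(t,380,215,60,45,6),np.zeros((270,40,3),np.uint8),c(s,305,305,60,45,6),np.zeros((270,40,3),np.uint8)])
cv2.imwrite("pics/crop1.png",np.vstack([a,b]))
E
```

```text
(no output)
```

View pics/crop1.png

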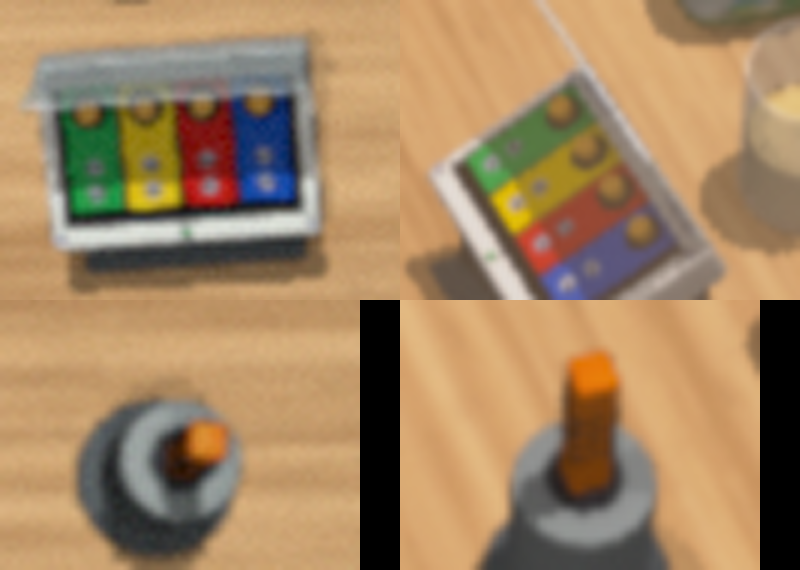

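```bash
cat > h.py <<'E'
import numpy as np, cv2
from scipy.spatial.transform import Rotation as R
from rig import get_obs, eyes
def ray(n,px,T=None):
    p=eyes.camera_params(n);K=np.array(p["intrinsics"])
    M=np.array(p["cam_to_world"]) if T is None else T@np.array(p["mount"])
    d=np.array([(px[0]-K[0,2])/K[0,0],-(px[1]-K[1,2])/K[1,1],-1.])
    d=M[:3,:3]@d; return M[:3,3],d/np.linalg.norm(d)
def plane(r,z): return r[0]+r[1]*(z-r[0][2])/r[1][2]
def tri(rs):
    A=[np.eye(3)-np.outer(d,d) for _,d in rs]
    x=np.linalg.solve(sum(A),sum(a@c for a,(c,_) in zip(A,rs)))
    return x,[round(float(np.linalg.norm(a@(x-c)))*1e3,1) for a,(c,_) in zip(A,rs)]
def tcpT(o=None):
    o=o or get_obs();T=np.eye(4);T[:3,:3]=R.from_rotvec(o["eef_rot"]).as_matrix();T[:3,3]=o["tcp_pos"];return T
E
python3 - <<'E'
from h import *
np.set_printoptions(precision=4,suppress=True)
P=dict(green=((262.6,197.4),(317.2,192),.109),yellow=((274,197),(322.6,200.4),.109),red=((285.6,196.2),(327.4,207.4),.109),blue=((297,195.4),(333,215.6),.109),mouth=((410,241.3),(335.5,336.2),.08),grip=((414.3,238.3),(337.2,317),.154))
for k,(a,b,z) in P.items():
    ra,rb=ray("top",a),ray("side",b);print(k,*tri([ra,rb]),plane(ra,z),plane(rb,z))
print(R.from_rotvec(get_obs()["eef_rot"]).as_matrix())
E
```

```text
green [0.6224 0.1667 0.1076] [1.0, 1.0] [0.6212 0.1667 0.109 ] [0.6229 0.1654 0.109 ]
yellow [0.624  0.1379 0.1051] [1.6, 1.6] [0.6217 0.1379 0.109 ] [0.6241 0.1344 0.109 ]
red [0.6242 0.1082 0.1101] [1.1, 1.1] [0.6233 0.1085 0.109 ] [0.6258 0.1089 0.109 ]
blue [0.626  0.0793 0.1097] [1.3, 1.3] [0.6248 0.0796 0.109 ] [0.6276 0.0797 0.109 ]
mouth [ 0.5072 -0.2064  0.0775] [0.1, 0.1] [ 0.5069 -0.206   0.08  ] [ 0.5066 -0.2076  0.08  ]
grip [ 0.5069 -0.2053  0.1539] [1.0, 1.0] [ 0.506 -0.205  0.154] [ 0.5079 -0.2055  0.154 ]
[[-0.9119  0.4103 -0.0009]
 [ 0.4103  0.9119 -0.0012]
 [ 0.0003 -0.0015 -1.    ]]
```

```bash
python3 -m handwheel '0 0 -0.03 0 0 -0.106 1;0 0 -0.03 0 0 -0.106 1;0 0 -0.03 0 0 -0.106 1;0 0 -0.01 0 0 -0.106 1'; python3 -m handwheel '-0.0136 -0.0365 0 0 0 0 1;-0.0136 -0.0365 0 0 0 0 1;-0.0136 -0.0365 0 0 0 0 1;-0.0136 -0.0365 0 0 0 0 1;-0.0136 -0.0365 0 0 0 0 1;-0.0136 -0.0365 0 0 0 0 1;-0.0136 -0.0365 0 0 0 0 1;-0.0136 -0.0365 0 0 0 0 1;-0.0136 -0.0365 0 0 0 0 1;-0.0136 -0.0365 0 0 0 0 1;-0.0136 -0.0365 0 0 0 0 1;-0.0136 -0.0365 0 0 0 0 1;-0.0136 -0.0365 0 0 0 0 1;-0.0136 -0.0365 0 0 0 0 1;-0.0136 -0.0365 0 0 0 0 1;-0.0136 -0.0365 0 0 0 0 1;-0.0136 -0.0365 0 0 0 0 1;-0.0136 -0.0365 0 0 0 0 1;-0.0136 -0.0365 0 0 0 0 1;-0.0136 -0.0365 0 0 0 0 1'
```

```text
time_s: 0.48
tcp_pos: [0.2368, 0.5255, 0.3364]
eef_rot: [-0.01, 3.137, 0.009]
force: [0.1, -0.3, 0.6]
opening: 0.0853
finger_force: 0.0
time_s: 2.15
tcp_pos: [0.509, -0.2072, 0.3309]
eef_rot: [0.001, -3.141, -0.001]
force: [0.6, 0.3, 0.5]
opening: 0.0851
finger_force: 0.0
```

```bash
python3 -m handwheel '0 0 0.03 0 0 0 1;0 0 0.03 0 0 0 1;0 0 0 0 0 0 1;0 0 0 0 0 0 1' | head -2;python3 - <<'E'
from h import *
T=tcpT();im=eyes.snapshot("wrist");cv2.imwrite("pics/w1.png",im);np.save("pics/w1T.npy",T);print(T)
hsv=cv2.cvtColor(im,cv2.COLOR_BGR2HSV);m=cv2.inRange(hsv,(5,180,150),(20,255,255))
n,l,s,c=cv2.connectedComponentsWithStats(m)
for i in range(1,n):
  if s[i,4]>60:
    cn=np.argwhere(l==i)[:,::-1].astype(np.float32);print(s[i],c[i],cv2.minAreaRect(cn),plane(ray("wrist",c[i],T),.154))
E
```

```text
time_s: 2.48
tcp_pos: [0.5077, -0.2046, 0.2696]
[[-0.99999155 -0.00106524 -0.00397173  0.50770653]
 [-0.00107605  0.99999572  0.00272102 -0.20464018]
 [ 0.00396882  0.00272528 -0.99998841  0.26959666]
 [ 0.          0.          0.          1.        ]]
[313 226  16  16 221] [320.85972851 233.04072398] ((320.5, 233.5), (15.0, 15.0), 90.0) [ 0.50692387 -0.20203177  0.154     ]
```

View pics/w1.png

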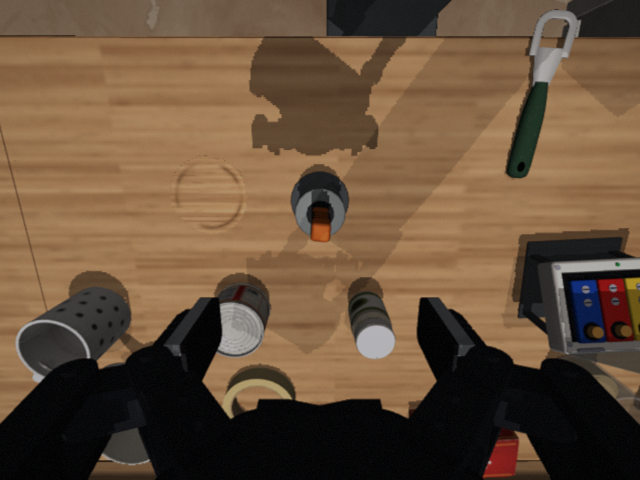

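```bash
python3 -m handwheel '0 0 0.035 0 0 0 1;0 0 0.035 0 0 0 1;0 0 0.035 0 0 0 1;0 0 0.03 0 0 0 1;0 0 0.02 0 0 0 1;0 0 0.003 0 0 0 1;0 0 0 0 0 0 1;0 0 0 0 0 0 1;0 0 0 0 0 0 1' 50; python3 -m handwheel '0 0 0 0 0 0 -1;0 0 0 0 0 0 -1;0 0 0 0 0 0 -1;0 0 0 0 0 0 -1;0 0 0 0 0 0 -1;0 0 0 0 0 0 -1;0 0 0 0 0 0 -1;0 0 0 0 0 0 -1;0 0 0 0 0 0 -1;0 0 0 0 0 0 -1'
```

```text
time_s: 3.28
tcp_pos: [0.5108, -0.2065, 0.1165]
eef_rot: [-0.002, 3.137, -0.005]
force: [0.0, -0.7, -0.2]
opening: 0.0857
finger_force: 0.0
time_s: 4.12
tcp_pos: [0.5088, -0.2053, 0.1132]
eef_rot: [0.002, -3.141, -0.0]
force: [-0.2, 0.3, 0.2]
opening: 0.0153
finger_force: 50.8
```

```bash
python3 -m handwheel '0 0 -0.02 0 0 0 -1;0 0 -0.035 0 0 0 -1;0 0 -0.04 0 0 0 -1;0 0 -0.04 0 0 0 -1;0 0 -0.04 0 0 0 -1;0 0.02 -0.015 0 0 0 -1;0 0.04 0 0 0 0 -1;0 0.04 0 0 0 0 -1;0 0.04 0 0 0 0 -1;0 0.04 0 0 0 0 -1;0 0.04 0 0 0 0 -1;0 0.04 0 0 0 0 -1;0 0.04 0 0 0 0 -1;0 0.03 0 0 0 -0.042 -1;0 0.01 0 0 0 0 -1;0 0 0 0 0 0 -1'; python3 -m handwheel '0 0 0 0 -0.1 0 -1;0 0 0 0 -0.105 0 -1;0 0 0 0 -0.105 0 -1;0 0 0 0 -0.105 0 -1;0 0 0 0 -0.108 0 -1;0 0 0 0 0 0 -1;0 0 0 0 0 0 -1;0 0 0 0 0 0 -1;0 0 0 0 0 0 -1'
python3 - <<'E'
from h import *
s,t=eyes.snapshot("side"),eyes.snapshot("top")
a=cv2.resize(s[130:250,250:350],None,fx=4,fy=4,interpolation=cv2.INTER_CUBIC);b=cv2.resize(t[150:270,240:340],None,fx=4,fy=4,interpolation=cv2.INTER_CUBIC)
cv2.imwrite("pics/c2.png",np.hstack([a,b]))
o=get_obs();T=tcpT(o);print(o["time_s"],T.round(4),(T@[0,0,.098,1]).round(4))
E
```

```text
time_s: 5.45
tcp_pos: [0.5075, 0.1367, 0.303]
eef_rot: [0.073, -3.14, -0.0]
force: [-0.1, -0.4, 0.0]
opening: 0.0155
finger_force: 50.7
time_s: 6.2
tcp_pos: [0.5096, 0.134, 0.3052]
eef_rot: [-0.055, 2.617, 0.014]
force: [0.1, -0.2, -0.5]
opening: 0.0153
finger_force: 50.8
6.3 [[-8.653e-01 -4.250e-02  4.995e-01  5.094e-01]
 [-3.690e-02  9.991e-01  2.110e-02  1.343e-01]
 [-4.999e-01 -2.000e-04 -8.661e-01  3.047e-01]
 [ 0.000e+00  0.000e+00  0.000e+00  1.000e+00]] [0.5583 0.1363 0.2198 1.    ]
```

View pics/c2.png

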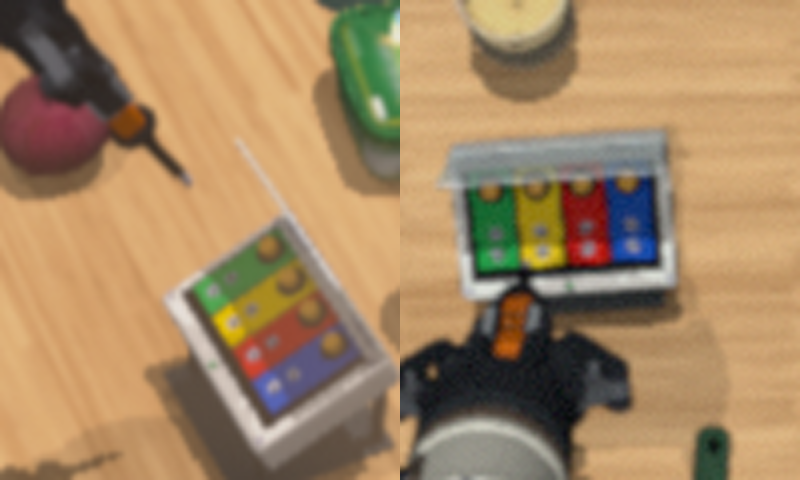

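```bash
python3 -m handwheel '0 0 0.03 0 0 0 -1;0 0 0.03 0 0 0 -1;0 0 0.018 0 0 0 -1;0 0 0 0 0 0 -1;0 0 0 0 0 0 -1;0 0 0 0 0 0 -1;0 0 0 0 0 0 -1' | head -2
python3 - <<'E'
from h import *
s,t=eyes.snapshot("side"),eyes.snapshot("top")
a=cv2.resize(s[165:225,290:350],None,fx=8,fy=8,interpolation=cv2.INTER_CUBIC)[:,:400];b=cv2.resize(t[175:235,250:300],None,fx=8,fy=8,interpolation=cv2.INTER_CUBIC)
cv2.imwrite("pics/c3.png",np.hstack([a,b]))
T0=np.array([[-.8653,-.0425,.4995,.5094],[-.0369,.9991,.0211,.1343],[-.4999,0,-.8661,.3047],[0,0,0,1]])
def proj(n,X):
    p=eyes.camera_params(n);c=np.linalg.inv(p["cam_to_world"])@np.append(X,1);K=np.array(p["intrinsics"])
    u=K@[c[0],-c[1],-c[2]];return (u[:2]/u[2]).round(1)
print("prev",proj("side",[.5583,.1363,.2198]),proj("top",[.5583,.1363,.2198]),"seen 296.7,176 / 271,218")
ts=[tcpT() for _ in range(5)];T=ts[-1];X=(T@[0,0,.098,1])[:3];print(T[:3,3],X,proj("side",X),proj("top",X))
E
```

```text
time_s: 6.88
tcp_pos: [0.5478, 0.1364, 0.2381]
prev [297. 175.] [270.4 214.8] seen 296.7,176 / 271,218
[0.54752334 0.13643507 0.2377085 ] [0.59667556 0.13856171 0.15295275] [311.8 190. ] [272.1 203.7]
```

View pics/c3.png

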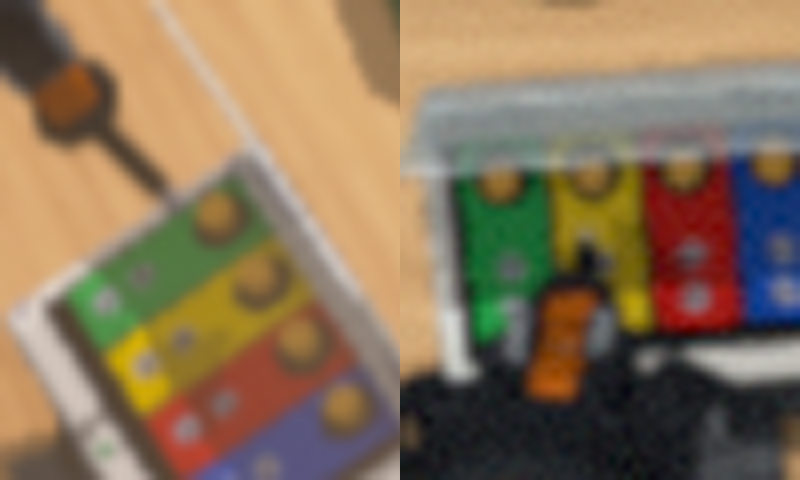

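```bash
python3 -m handwheel '0 0 0.015 0 0 0 -1;0 0 0.015 0 0 0 -1;0 0 0.01 0 0 0 -1;0 0 0 0 0 0 -1;0 0 0 0 0 0 -1;0 0 0 0 0 0 -1;0 0 0 0 0 0 -1;0 0 0 0 0 0 -1' | sed -n 2,4p
for i in 1 2 3 4; do python3 -m handwheel '0 0 0 0 0 0 -1'| sed -n '2p;4p';done
python3 - <<'E'
from h import *
T=tcpT();X=(T@[0,0,.098,1])[:3];print(X,get_obs()["time_s"])
s=eyes.snapshot("side");cv2.imwrite("pics/c4.png",cv2.resize(s[165:225,290:350],None,fx=8,fy=8,interpolation=cv2.INTER_CUBIC))
E
```

```text
tcp_pos: [0.5672, 0.1373, 0.2021]
eef_rot: [-0.057, 2.616, 0.015]
force: [0.5, 0.2, -0.3]
tcp_pos: [0.567, 0.1373, 0.2018]
force: [-0.4, 0.4, -1.9]
tcp_pos: [0.567, 0.1372, 0.2015]
force: [-1.0, -0.0, -0.3]
tcp_pos: [0.5669, 0.1372, 0.2013]
force: [0.3, 0.9, -0.3]
tcp_pos: [0.5669, 0.1372, 0.2011]
force: [0.2, -0.4, -0.2]
[0.61576723 0.13933522 0.11625212] 7.9833
```

View pics/c4.png

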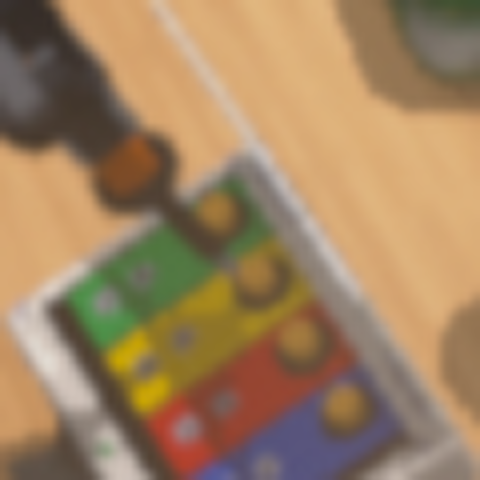

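```bash
cat > f.sh <<'E'
awk '/tcp_pos/{p=$0} /^force/{gsub(/[\[\],]/,"");a=-.5*$2+.866*$4;printf "%s F=%.2f\n",p,a+.48}'
E
chmod +x f.sh
python3 -m handwheel '-0.002 -0.0007 0.001 0 0 0 -1;0 0 0.001 0 0 0 -1;0 0 0.001 0 0 0 -1;0 0 0 0 0 0 -1' | ./f.sh
python3 -m handwheel '0 0 0.001 0 0 0 -1' | ./f.sh
python3 -m handwheel '0 0 0.001 0 0 0 -1' | ./f.sh
python3 -m handwheel '0 0 0 0 0 0 -1' | ./f.sh
python3 -m handwheel '0 0 0 0 0 0 -1' | ./f.sh
python3 -m handwheel '0 0 0.001 0 0 0 -1' | ./f.sh
python3 -m handwheel '0 0 0 0 0 0 -1' | ./f.sh
python3 -m handwheel '0 0 0 0 0 0 -1' | ./f.sh
```

```text
tcp_pos: [0.5701, 0.1366, 0.1991] F=-0.88
tcp_pos: [0.5707, 0.1367, 0.1986] F=0.38
tcp_pos: [0.5712, 0.1367, 0.1977] F=0.44
tcp_pos: [0.571, 0.1367, 0.1974] F=-0.75
tcp_pos: [0.5711, 0.1367, 0.1976] F=0.35
tcp_pos: [0.5717, 0.1368, 0.197] F=0.90
tcp_pos: [0.5716, 0.1367, 0.1968] F=-0.17
tcp_pos: [0.5716, 0.1367, 0.1968] F=-0.24
```

```bash

python3 -m handwheel '0 0 0.001 0 0 0 -1;0 0 0.001 0 0 0 -1' | ./f.sh
for i in 1 2 3; do python3 -m handwheel '0 0 0 0 0 0 -1' | ./f.sh;done
python3 -m handwheel '0 0 0.001 0 0 0 -1' | ./f.sh
for i in 1 2 3; do python3 -m handwheel '0 0 0 0 0 0 -1' | ./f.sh;done
```

```text
tcp_pos: [0.5727, 0.1368, 0.1952] F=0.62
tcp_pos: [0.5726, 0.1367, 0.195] F=-0.83
tcp_pos: [0.5726, 0.1368, 0.1951] F=-0.58
tcp_pos: [0.5726, 0.1368, 0.1951] F=-0.15
tcp_pos: [0.5732, 0.1368, 0.1945] F=1.30
tcp_pos: [0.5732, 0.1368, 0.1943] F=2.07
tcp_pos: [0.5732, 0.1368, 0.1944] F=0.82
tcp_pos: [0.5731, 0.1368, 0.1944] F=0.88
```

```bash

python3 -m handwheel '0 0 0.0022 0 0 0 -1' | ./f.sh
for i in 1 2 3 4 5 6; do python3 -m handwheel '0 0 0 0 0 0 -1' | ./f.sh;done
```

```text
tcp_pos: [0.5743, 0.1369, 0.1927] F=3.15
tcp_pos: [0.5744, 0.1369, 0.1923] F=2.07
tcp_pos: [0.5744, 0.1369, 0.1925] F=2.96
tcp_pos: [0.5743, 0.1369, 0.1925] F=3.00
tcp_pos: [0.5743, 0.1369, 0.1925] F=2.95
tcp_pos: [0.5743, 0.1369, 0.1925] F=2.35
tcp_pos: [0.5743, 0.1368, 0.1925] F=2.41
```

```bash

python3 -m handwheel '0 0 -0.005 0 0 0 -1;0 0 -0.015 0 0 0 -1;0 0 -0.02 0 0 0 -1;0 -0.01 0 0 0 0 -1;0 -0.019 0 0 0 0 -1;0 -0.019 0 0 0 0 -1;0 -0.01 0 0 0 0 -1;0 0 0 0 0 0 -1;0 0 0 0 0 0 -1;0 0 0 0 0 0 -1' | ./f.sh
python3 -m handwheel '0 0 0.01 0 0 0 -1;0 0 0.01 0 0 0 -1;0 0 0.005 0 0 0 -1;0 0 0 0 0 0 -1;0 0 0 0 0 0 -1;0 0 0 0 0 0 -1' | ./f.sh
python3 - <<'E'
from h import *
T=tcpT();X=(T@[0,0,.098,1])[:3];print(X,get_obs()["time_s"])
s=eyes.snapshot("side");t=eyes.snapshot("top")
f=lambda i,x,y:cv2.resize(i[y:y+60,x:x+50],None,fx=8,fy=8,interpolation=cv2.INTER_CUBIC)
cv2.imwrite("pics/c5.png",np.hstack([f(s,305,175),f(t,265,175)]))
E
```

```text
tcp_pos: [0.5566, 0.0784, 0.2269] F=-0.54
tcp_pos: [0.5693, 0.0788, 0.2055] F=-0.19
[0.61824357 0.08095559 0.12061547] 11.6167
```

View pics/c5.png

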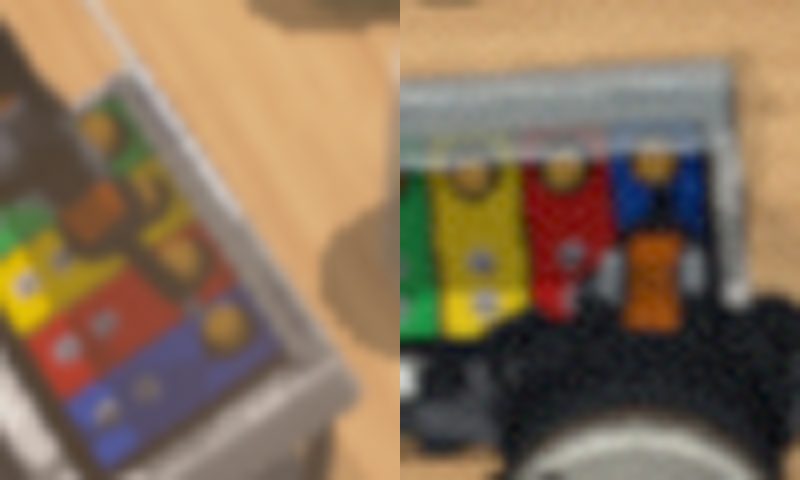

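```bash

python3 -m handwheel '-0.001 0 0.006 0 0 0 -1;0 0 0.004 0 0 0 -1;0 0 0.001 0 0 0 -1;0 0 0 0 0 0 -1;0 0 0 0 0 0 -1' | ./f.sh
for i in 1 2 3; do python3 -m handwheel '0 0 0 0 0 0 -1' | ./f.sh;done
python3 -m handwheel '0 0 0.001 0 0 0 -1;0 0 0 0 0 0 -1' | ./f.sh
for i in 1 2 3; do python3 -m handwheel '0 0 0 0 0 0 -1' | ./f.sh;done
```

```text
tcp_pos: [0.5755, 0.0788, 0.196] F=-0.31
tcp_pos: [0.5756, 0.0788, 0.1964] F=-0.23
tcp_pos: [0.5757, 0.0788, 0.1965] F=-0.77
tcp_pos: [0.5757, 0.0788, 0.1965] F=-0.63
tcp_pos: [0.5761, 0.0789, 0.1954] F=-0.48
tcp_pos: [0.5761, 0.0789, 0.1954] F=-0.88
tcp_pos: [0.5761, 0.0788, 0.1955] F=-0.54
tcp_pos: [0.5761, 0.0789, 0.1954] F=-0.53
```

```bash

python3 -m handwheel '0 0 0.0006 0 0 0 -1;0 0 0 0 0 0 -1' | ./f.sh
for i in 1 2 3; do python3 -m handwheel '0 0 0 0 0 0 -1' | ./f.sh;done
```

```text
tcp_pos: [0.5765, 0.0789, 0.195] F=1.19
tcp_pos: [0.5765, 0.0789, 0.1951] F=0.85
tcp_pos: [0.5764, 0.0789, 0.195] F=-0.10
tcp_pos: [0.5764, 0.0789, 0.195] F=1.55
```

```bash

python3 -m handwheel '0 0 0.0023 0 0 0 -1' | ./f.sh
for i in 1 2 3 4 5 6; do python3 -m handwheel '0 0 0 0 0 0 -1' | ./f.sh;done
```

```text
tcp_pos: [0.5777, 0.0789, 0.1933] F=1.72
tcp_pos: [0.5777, 0.0789, 0.1928] F=2.61
tcp_pos: [0.5777, 0.0789, 0.193] F=2.83
tcp_pos: [0.5776, 0.0789, 0.1931] F=1.24
tcp_pos: [0.5776, 0.0789, 0.1931] F=2.04
tcp_pos: [0.5776, 0.0789, 0.1931] F=2.67
tcp_pos: [0.5776, 0.0789, 0.1931] F=2.28
```

```bash

python3 -m handwheel '0 0 -0.005 0 0 0 -1;0 0 -0.015 0 0 0 -1;0 0 -0.02 0 0 0 -1;0 0.01 0 0 0 0 -1;0 0.02 0 0 0 0 -1;0.0005 0.027 0 0 0 0 -1;0 0.02 0 0 0 0 -1;0 0.01 0 0 0 0 -1;0 0 0 0 0 0 -1;0 0 0 0 0 0 -1;0 0 0.015 0 0 0 -1;0 0 0.012 0 0 0 -1;0 0 0.007 0 0 0 -1;0 0 0.002 0 0 0 -1;0 0 0 0 0 0 -1;0 0 0 0 0 0 -1' | ./f.sh
for i in 1 2 3; do python3 -m handwheel '0 0 0 0 0 0 -1' | ./f.sh;done
python3 -m handwheel '0 0 0.0007 0 0 0 -1;0 0 0 0 0 0 -1' | ./f.sh
for i in 1 2 3; do python3 -m handwheel '0 0 0 0 0 0 -1' | ./f.sh;done
```

```text
tcp_pos: [0.5715, 0.1653, 0.1966] F=-0.25
tcp_pos: [0.5717, 0.1656, 0.197] F=-0.01
tcp_pos: [0.5716, 0.1657, 0.197] F=-0.36
tcp_pos: [0.5715, 0.1658, 0.1968] F=-0.36
tcp_pos: [0.5717, 0.1658, 0.1957] F=-0.57
tcp_pos: [0.5717, 0.1658, 0.1956] F=-0.70
tcp_pos: [0.5717, 0.1658, 0.1956] F=-0.21
tcp_pos: [0.5717, 0.1658, 0.1956] F=-0.01
```

```bash

python3 -m handwheel '0 0 0.0006 0 0 0 -1;0 0 0 0 0 0 -1' | ./f.sh
for i in 1 2 3; do python3 -m handwheel '0 0 0 0 0 0 -1' | ./f.sh;done
python3 -m handwheel '0 0 0.0005 0 0 0 -1;0 0 0 0 0 0 -1' | ./f.sh
for i in 1 2 3; do python3 -m handwheel '0 0 0 0 0 0 -1' | ./f.sh;done
```

```text
tcp_pos: [0.572, 0.1658, 0.1951] F=0.81
tcp_pos: [0.5721, 0.1658, 0.1952] F=1.80
tcp_pos: [0.5721, 0.1658, 0.1952] F=1.26
tcp_pos: [0.572, 0.1658, 0.1951] F=0.72
tcp_pos: [0.5723, 0.1658, 0.1946] F=0.43
tcp_pos: [0.5723, 0.1658, 0.1946] F=-0.14
tcp_pos: [0.5723, 0.1658, 0.1946] F=0.29
tcp_pos: [0.5723, 0.1658, 0.1947] F=0.43
```

```bash

for i in 1 2 3; do python3 -m handwheel '0 0 0 0 0 0 -1' | ./f.sh;done
python3 -m handwheel '0 0 0.0008 0 0 0 -1;0 0 0 0 0 0 -1' | ./f.sh
for i in 1 2 3; do python3 -m handwheel '0 0 0 0 0 0 -1' | ./f.sh;done
```

```text
tcp_pos: [0.5723, 0.1658, 0.1947] F=0.98
tcp_pos: [0.5723, 0.1658, 0.1946] F=2.01
tcp_pos: [0.5723, 0.1658, 0.1946] F=0.64
tcp_pos: [0.5727, 0.1658, 0.1938] F=2.45
tcp_pos: [0.5727, 0.1658, 0.1939] F=1.82
tcp_pos: [0.5727, 0.1658, 0.1939] F=1.87
tcp_pos: [0.5726, 0.1658, 0.1939] F=1.00
```

```bash

python3 -m handwheel '0 0 0.0013 0 0 0 -1' | ./f.sh
for i in 1 2 3 4 5 6; do python3 -m handwheel '0 0 0 0 0 0 -1' | ./f.sh;done
python3 - <<'E'
from h import *
s=eyes.snapshot("side");cv2.imwrite("pics/c6.png",cv2.resize(s[165:225,290:350],None,fx=8,fy=8,interpolation=cv2.INTER_CUBIC))
E
python3 -m handwheel '0 0 -0.005 0 0 0 -1;0 0 -0.015 0 0 0 -1;0 0 -0.03 0 0 0 -1;0 0 -0.035 0 0 0 -1;0 0 -0.03 0 0 0 -1;0 0 -0.01 0 0 0 -1;0 0 0 0 0 0 -1;0 0 0 0 0 0 -1'
```

```text
tcp_pos: [0.5733, 0.1658, 0.1929] F=2.17
tcp_pos: [0.5733, 0.1658, 0.1926] F=2.57
tcp_pos: [0.5733, 0.1658, 0.1928] F=2.38
tcp_pos: [0.5733, 0.1658, 0.1928] F=2.07
tcp_pos: [0.5733, 0.1658, 0.1928] F=2.12
tcp_pos: [0.5733, 0.1658, 0.1928] F=2.57
tcp_pos: [0.5733, 0.1658, 0.1928] F=2.05
time_s: 18.6
tcp_pos: [0.5109, 0.163, 0.3006]
eef_rot: [-0.057, 2.618, 0.015]
force: [0.4, -0.1, -1.1]
opening: 0.015
finger_force: 50.8
```

View pics/c6.png

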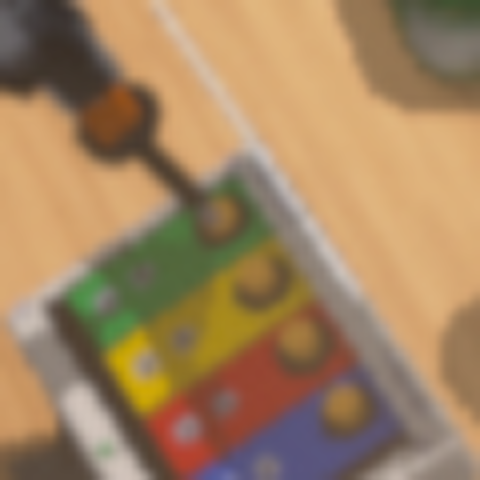

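```bash

python3 -m handwheel '0 0 0 0 0.1 0 -1;0 0 0 0 0.105 0 -1;0 0 0 0 0.105 0 -1;0 0 0 0 0.105 0 -1;0 0 0 0 0.108 0 -1;0 0 0 0 0 0.042 -1;0 0 0 0 0 0 -1;0 0 0 0 0 0 -1' | head -3
python3 -m handwheel '0 -0.02 0 0 0 0 -1;0 -0.035 0 0 0 0 -1;0 -0.04 0 0 0 0 -1;0 -0.04 0 0 0 0 -1;0 -0.04 0 0 0 0 -1;0 -0.04 0 0 0 0 -1;0 -0.04 0 0 0 0 -1;0 -0.04 0 0 0 0 -1;0 -0.04 0 0 0 0 -1;0 -0.023 0 0 0 0 -1;0 -0.01 0 0 0 0 -1;0 0 0 0 0 0 -1;0 0 0 0 0 0 -1;0 0 0 0 0 0 -1;0 0 0 0 0 0 -1;0 0 0 0 0 0 -1'|head -3
```

```text
time_s: 19.27
tcp_pos: [0.5106, 0.1629, 0.2983]
eef_rot: [0.003, -3.138, 0.001]
time_s: 20.6
tcp_pos: [0.5116, -0.2035, 0.3012]
eef_rot: [-0.005, 3.141, 0.0]
```

```bash

python3 -m handwheel '0.0028 -0.0018 0.02 0 0 0 -1;0 0 0.03 0 0 0 -1;0 0 0.03 0 0 0 -1;0 0 0.01 0 0 0 -1;0 0 0 0 0 0 -1;0 0 0 0 0 0 -1;0 0 0 0 0 0 -1;0 0 0 0 0 0 -1;0 0 0 0 0 0 -1' | head -3
python3 - <<'E'
from h import *
s=eyes.snapshot("side");t=eyes.snapshot("top")
f=lambda i,x,y:cv2.resize(i[y:y+60,x:x+50],None,fx=8,fy=8,interpolation=cv2.INTER_CUBIC)
cv2.imwrite("pics/c7.png",np.hstack([f(s,310,290),f(t,385,210)]))
E
```

```text
time_s: 21.35
tcp_pos: [0.5095, -0.2072, 0.213]
eef_rot: [-0.002, 3.139, -0.003]
```

View pics/c7.png

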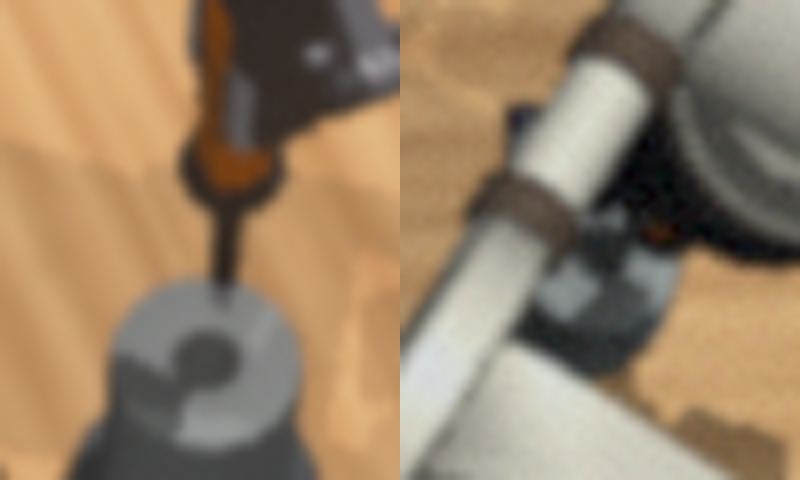

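```bash

python3 -m handwheel '0.002 0.0015 0.01 0 0 0 -1;0 0 0.015 0 0 0 -1;0 0 0.01 0 0 0 -1;0 0 0.005 0 0 0 -1;0 0 0 0 0 0 -1;0 0 0 0 0 0 -1;0 0 0 0 0 0 -1'
python3 -m handwheel '0 0 0.015 0 0 0 -1;0 0 0.015 0 0 0 -1;0 0 0.012 0 0 0 -1;0 0 0.008 0 0 0 -1;0 0 0.004 0 0 0 -1;0 0 0 0 0 0 -1;0 0 0 0 0 0 -1;0 0 0 0 0 0 -1'
```

```text
time_s: 22.03
tcp_pos: [0.507, -0.2055, 0.1717]
eef_rot: [-0.002, 3.141, -0.001]
force: [0.3, 0.5, -1.1]
opening: 0.0154
finger_force: 50.8
time_s: 22.7
tcp_pos: [0.5072, -0.2056, 0.118]
eef_rot: [-0.002, 3.14, -0.002]
force: [0.9, 0.4, 0.1]
opening: 0.0152
finger_force: 50.8
```

```bash

python3 -m handwheel '0 0 0.002 0 0 0 -1;0 0 0.001 0 0 0 -1;0 0 0 0 0 0 -1;0 0 0 0 0 0 -1'|sed -n '2p;4p'
for i in 1 2 3 4; do python3 -m handwheel '0 0 0.0007 0 0 0 -1;0 0 0 0 0 0 -1;0 0 0 0 0 0 -1'|sed -n '2p;4p'; done
```

```text
tcp_pos: [0.5066, -0.2052, 0.1141]
force: [-0.1, 0.4, -0.2]
tcp_pos: [0.5065, -0.2052, 0.1134]
force: [0.6, -0.5, -0.5]
tcp_pos: [0.5067, -0.2053, 0.1132]
force: [-1.4, -0.0, 4.1]
tcp_pos: [0.5068, -0.2053, 0.1132]
force: [-3.8, 1.8, 9.1]
tcp_pos: [0.5068, -0.2053, 0.1132]
force: [-4.4, 2.5, 12.7]
```

Seated (guard on the mouth). Open gently, then rise.

```bash

python3 -m handwheel '0 0 -0.0015 0 0 0 -1;0 0 0 0 0 0 -1;0 0 0 0 0 0 -0.4;0 0 0 0 0 0 -0.4;0 0 0 0 0 0 0.2;0 0 0 0 0 0 0.6;0 0 0 0 0 0 0.6;0 0 0 0 0 0 0.6;0 0 0 0 0 0 0.6'
python3 -m handwheel '0 0 -0.01 0 0 0 0.6;0 0 -0.025 0 0 0 0.6;0 0 -0.035 0 0 0 0.6;0 0 -0.04 0 0 0 0.6;0 0 -0.04 0 0 0 0.6;0 0 -0.01 0 0 0 0.6;0 0 0 0 0 0 0.6;0 0 0 0 0 0 0.6;0 0 0 0 0 0 0.6'
python3 - <<'E'
from h import *
T=tcpT();im=eyes.snapshot("wrist");s=eyes.snapshot("side")
f=lambda i,x,y,w,h,k:cv2.resize(i[y:y+h,x:x+w],None,fx=k,fy=k,interpolation=cv2.INTER_CUBIC)
cv2.imwrite("pics/c8.png",np.hstack([f(s,305,300,60,60,6),f(im,260,140,120,120,3)]))
E
```

```text
time_s: 24.78
tcp_pos: [0.5066, -0.2052, 0.1127]
eef_rot: [0.002, -3.142, -0.0]
force: [1.1, -0.7, 0.1]
opening: 0.0683
finger_force: 0.0
time_s: 25.53
tcp_pos: [0.5059, -0.2047, 0.2713]
eef_rot: [0.002, -3.139, -0.002]
force: [-0.4, 0.7, -0.6]
opening: 0.0686
finger_force: 0.0
```

View pics/c8.png

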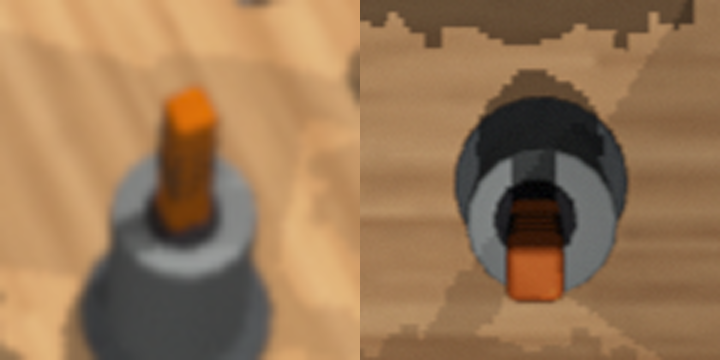

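```bash
python3 -c "
from rig import job;print(job.hand_in())"
```

```text
the job is handed in; nothing more can be done
None
```

The job is handed in: I pressed yellow, blue, then green to roughly half travel (about 2.7–3 N by a noisy force reading) for a bit over half a second each, though finding each contact by feel held it lightly first (1–2 s on green). The red plate was not touched, and the probe stands home in its holder, released, at about 25.5 s. I viewed 11 pictures, one over the limit of 10.

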